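# Tip the shape skip and ease it back

### The arm

A 7-joint arm with a two-finger parallel gripper is mounted at the origin on the work surface. World frame = base frame: x ahead of the robot, y to its left, z up, the work surface at z = 0. Lengths are in m, angles in rad, forces in N, time in s.
With the tool pointing down it reaches from about 0.4 to 0.85 m from the base axis. Payload 10.4 kg.
Tool frame: the origin (TCP) lies at the very end of the fingers, on their centre line; the grasp point (between the pads) lies manip.hold_point_z behind it (manip.hold_point_z is the distance from the TCP to the grasp point, in m); z points along the fingers, y is the direction in which the jaws open and shut (so a half turn about z gives the same grasp; the last joint's range is limited). The gripper opens to 85 mm and grips with 20 to 120 N. Pads are 22 mm wide; open, the fingers measure 114 mm over their backs; the gripper's body (76 mm by 85 mm) begins 54 mm behind the grasp point. The pads swing forward as they close: fully open they stand 13 mm farther back than shut.
Start: joints at [1.081, 0.332, -0.065, 1.46, 0.022, 1.35, -0.088], TCP at [0.281, -0.558, 0.231] pointing down, gripper open.
Joint ranges: [-2.6, 2.6], [-0.5, 2.12], [-1.47, 1.34], [0.16, 2.42], [-1.27, 4.41], [0.06, 2.06], [-2.6, 2.6]. Speed limits (rad/s): [2.22, 2.22, 2.79, 2.79, 3.14, 3.14, 3.14].

### API

Orientations are given as a unit quaternion [x, y, z, w].
In Python, from workcell import manip gives the robot as it stands.
- The arm moves only by the tool jog_arm, never from a script. Its arguments are lists of equal length, an entry for each row: "translation": the shift along the world's x, y, z in mm, a list of three; "turn": the turn about the world's z in degrees. In form: {"translation": [[x, y, z], ...], "turn": [turn, ...]}. A call has 1 to 12 rows; each row is the pose to reach, as a shift and turn from the pose measured when the call began; what a row does not reach only later rows make up. A row lasts 1/12 s, in which the tool goes at most 41.7 mm and 7.16 degrees, less where a joint would pass 70% of its speed; a pose out of reach is approached as far as the arm can. A call with a gripper value outside its range is refused whole. "grip" is the finger opening in mm, from 0 to 85.4, set as the call begins (left out, the last holds). The fingers move at their own pace and stop on an object; "grip_force" is the grip in N (left out, the last holds). Time passes only in rows, so rows that repeat a pose let the fingers close. It gives the time, the measured TCP pose, the force and the opening at its end, in the units of the state.
- manip.get_obs(): the state, without advancing time (a new reading comes with each control period).
- manip.camera(name): name is "scene" or "side" or "wrist"; returns a dict with "frame" (420x560x3 uint8, red, green, blue), "mtx" (3x3 intrinsics, pixels), "pose" (4x4, takes a point from camera to world coordinates). Camera axes: x right, y down, z forward; pixel columns grow to the right and rows downward; lengths in m; the calibration is good to about 2 mm. A picture is of the moment at which its call begins. There is no depth.
- manip.hand_in(): hands the job in, once; it reports no verdict.
Trained networks look in a picture, given as the dict that the camera call returned (one of the last four; its "shot" number tells which), for a name from the list of things; names that differ only in an ending like _2 or _b are one class to them, and where a whole thing is asked for, a point or a joint stands for the part that bears it (a point fixed in the world has none). Each returns a list of dicts, best first, with "confidence" (0 to 1); they miss things now and then, are a little off and sometimes report something else, mostly with a low value. They report only what shows in the picture. A call takes as long as a camera call. They do not tell look-alikes from the thing itself.
- manip.outline_of(picture, label): "mask" (420x560 bool, what is visible of it) and "extent" ([left, top, right, bottom] in pixels, round what is visible of it).
- manip.pinpoint(picture, label): "at" ([column, row] in pixels: a listed point, or the origin of a listed thing).
The state is a dict: "clock": time; "joint_pos": joint angles; "joint_velocities": joint speeds; "tau": joint torques, N m; "position": TCP position; "ee_rot": TCP orientation; "ft_force": force on the tool from outside, world axes, zero at the start; "torque": the same for the moment, N m; "grip_width": opening from 0.0 (shut) to 1.0 (fully open).
Only numpy, scipy, OpenCV 4.12 (cv2) and the standard library are available. Lean on these libraries where they do the work, as an engineer would, in place of code of your own. Each camera call takes 0.05 s, during which the arm holds its last target. There are 200 camera calls.

### The job

Two small aluminium tipping skips stand side by side, each with an acrylic plate in it and a plywood tray in front. Push over the one that holds the cross-shaped plate, past its tipping point, until it lies fully tipped and the cross has dropped into its own tray, then ease the skip gently back until it rests fully upright and let go. Do not tip the other skip, which holds a square plate.

Things in the scene. Friction and masses are not known exactly. Their poses are not given: they have to be found in the camera images.
- skip (a joint): Skip with the cross plate: aluminium scoop 137 x 100 mm; over it a bail with a level round slick plastic-sleeved bar, 22 mm thick, 70 mm long. Rad: 0 upright at its stop, growing toward the tray, 1.5 fully tipped at its stop. The bar's weight holds it at either stop; past the tipping point (0.9) it falls on, damped, within 2 s. Pushing the bar takes about 2 N; driving it home above 2.6 rad/s is a slam.
- pivot (a point): Middle of this skip's hinge, fixed, 110 mm above the table. x: level, toward the tray (away from the robot, within 17 deg); y: along the hinge; z up. At joint value q the bar's axis is at x = 115 sin(q-0.75), z = 115 cos(q-0.75) mm (-78, 84 upright; 78, 84 tipped; up to z 115 between), y -35 to 35. Space around the bar is free; the tipped tail reaches z 103 at x -40 to 7.
- cross_center (a point): Centre of the loose orange acrylic cross (plus) plate, 50 x 50 x 10 mm, arms 18 mm wide, about 20 g, lying in the skip; z is its face's normal. It slides out by itself when tipped. The plywood tray it drops into: inside x -14 to 179, y -60 to 60 mm from the pivot, floor 6 mm and rim 38 mm above the table.
- skip_other (a joint): The other, identical tipping skip on its own stand (plywood cheeks 156 mm over their outsides, 135 mm high) with its own tray, holding an orange square plate, 44 mm. Same joint sense, 0 upright. It must stay upright.
Things that resemble listed ones, but are neither listed nor needed, are in the scene too. Leave any black or pink look-alike of the part that bears cross_center alone.

How it is judged:
By the outcome, as a careful person would: the job done as asked, in the order asked, and still so for the second after the job is handed in, with the robot touching nothing.
It also fails if it takes over 48 s, if anything falls off the work surface, if the arm or the gripper's body presses on something with over 40 N, if the wrist force passes 120 N, or if a joint passes its speed limit or range.

## Working session

There is one attempt and no reset: what is moved stays moved. The work goes in short steps, Python scripts to look and compute and a tool call to move; the robot and the scene stay as the last step left them, time stands still between calls to the robot, and variables do not carry over. Pictures are saved under pics/ and viewed, about 8 in all and at most 12, crops included, and the job is handed in when it is done.

Besides the shell and the picture viewer there is one more tool, called after "Emit:" as name([rows], argument=value, ...), one row to a line, values as JSON. jog_arm: Moves the arm, as the interface text tells. Its arguments: {"type":"object","properties":{"translation":{"type":"array"},"turn":{"type":"array"},"grip":{"type":"number"},"grip_force":{"type":"number"}},"required":["translation","turn"]}

```bash
mkdir -p pics
cat > h.py <<'E'
import numpy as np, cv2
from workcell import manip
def proj(c,p):
    T=np.linalg.inv(c["pose"]); q=T[:3,:3]@np.asarray(p,float).T.reshape(3,-1)+T[:3,3:]
    u=c["mtx"]@q; return (u[:2]/u[2]).T
def ray(c,uv):
    d=np.linalg.inv(c["mtx"])@np.array([uv[0],uv[1],1.]); return c["pose"][:3,3],c["pose"][:3,:3]@d
def atz(c,uv,z):
    o,d=ray(c,uv); return o+d*(z-o[2])/d[2]
def save(c,n): cv2.imwrite("pics/"+n,c["frame"][:,:,::-1])
E
python3 - <<'E'
from h import *
ims=[]
for n in ["scene","side"]:
    c=manip.camera(n); ims.append(c["frame"][:,:,::-1]); print(n,c["pose"].round(3).tolist(),c["mtx"].tolist())
    for l in ["pivot","cross_center","skip","skip_other"]:
        try: print(l,"pin",[(np.round(d["at"]),round(d["confidence"],2)) for d in manip.pinpoint(c,l)][:4])
        except Exception as e: print(l,e)
        try: print(l,"out",[(np.round(d["extent"]),round(d["confidence"],2)) for d in manip.outline_of(c,l)][:4])
        except Exception as e: print(l,e)
    save(c,n+"0.png")
print(manip.get_obs(), manip.hold_point_z)
E
```

```text
scene [[0.754, 0.445, -0.483, 0.88], [0.656, -0.525, 0.542, -0.535], [-0.013, -0.725, -0.688, 0.755], [0.0, 0.0, 0.0, 1.0]] [[488.60915186798485, 0.0, 286.1191508936024], [0.0, 488.60915186798485, 213.5704872217606], [0.0, 0.0, 1.0]]
pivot pin [(array([384., 190.]), 0.86)]
pivot out [(array([314., 126., 470., 298.]), 0.78)]
cross_center pin [(array([361., 180.]), 0.68), (array([298., 244.]), 0.66), (array([299., 170.]), 0.54)]
cross_center out [(array([288., 233., 314., 252.]), 0.83), (array([288., 161., 311., 180.]), 0.52), (array([355., 172., 374., 191.]), 0.48)]
skip it knows: cross_center, pivot
skip out [(array([333., 125., 415., 208.]), 0.6)]
skip_other it knows: cross_center, pivot
skip_other out [(array([196., 239., 300., 350.]), 0.9)]
side [[-0.988, -0.121, 0.1, 0.391], [-0.156, 0.7, -0.697, 0.456], [0.015, -0.704, -0.71, 0.572], [0.0, 0.0, 0.0, 1.0]] [[389.96066860216575, 0.0, 277.42592064125574], [0.0, 389.96066860216575, 212.7881868707999], [0.0, 0.0, 1.0]]
pivot pin [(array([212., 282.]), 0.81)]
pivot out [(array([ 94., 228., 310., 402.]), 0.79)]
cross_center pin [(array
[... 410 characters left out ...]
ck': 0.7, 'joint_pos': array([ 1.08134787,  0.33220494, -0.06469156,  1.46011275,  0.02159404,
        1.34986398, -0.08853158]), 'joint_velocities': array([ 0.00088913,  0.00082127,  0.00059149, -0.00043908, -0.0004609 ,
        0.00143918,  0.0001277 ]), 'tau': array([ 6.96172106e-05, -6.25100899e+01,  4.87577892e-02, -3.91769421e+01,
        1.63743534e-02,  1.91997817e-03,  2.01034794e-05]), 'position': array([ 0.28132286, -0.55813675,  0.23132832]), 'ee_rot': array([9.72884359e-01, 2.31292067e-01, 2.38705996e-05, 4.78651468e-05]), 'ft_force': array([ 0.03852999, -0.05524379, -1.01029463]), 'torque': array([-0.03545305, -0.05934672,  0.02534117]), 'grip_width': 0.9990192463411114} 0.0187
```

View pics/scene0.png

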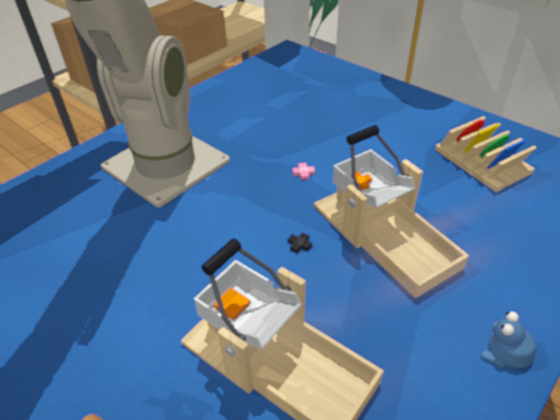

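View pics/side0.png

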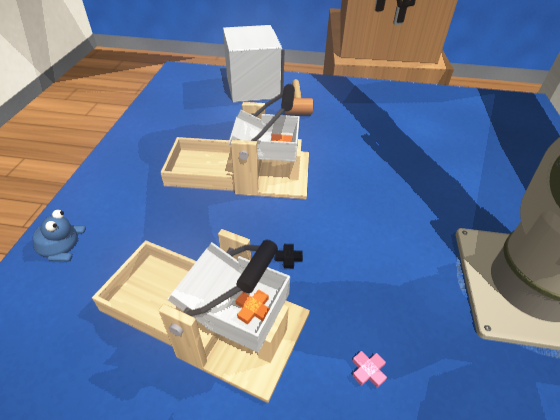

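Scene: cross plate candidates are at (361,180) in the far skip, black at (298,244) and pink at (299,170) on the table, and the square is in the near skip at (232,303). In the side view the orange cross is at (252,305). So the target is the skip with its pivot at scene (384,190), side (212,282). I'll confirm that in an enlarged crop and triangulate.

Run:
```python
from h import *
from scipy.optimize import least_squares
cs=manip.camera("scene"); cd=manip.camera("side")
a=cs["frame"][110:230,300:430,::-1]; b=cd["frame"][220:350,160:320,::-1]
cv2.imwrite("pics/crop1.png",np.hstack([cv2.resize(a,(390,360),interpolation=cv2.INTER_CUBIC),cv2.resize(b,(400,360),interpolation=cv2.INTER_CUBIC)]))
def tri(u,v):
    (o1,d1),(o2,d2)=ray(cs,u),ray(cd,v)
    A=np.stack([d1,-d2],1); t=np.linalg.lstsq(A,o2-o1,rcond=None)[0]
    p,q=o1+d1*t[0],o2+d2*t[1]; return (p+q)/2,np.linalg.norm(p-q)
ps=manip.pinpoint(cs,"pivot")[0]["at"]; pd=manip.pinpoint(cd,"pivot")[0]["at"]
print("pivot",tri(ps,pd),atz(cs,ps,.11),atz(cd,pd,.11))
for u in manip.pinpoint(cs,"cross_center")[:3]:
  for v in manip.pinpoint(cd,"cross_center")[:3]: print(np.round(u["at"]),np.round(v["at"]),tri(u["at"],v["at"]))
```

```text
pivot (array([0.53084334, 0.14944483, 0.10694133]), np.float64(0.0007325493246759256)) [0.53215856 0.14605993 0.11      ] [0.53025037 0.15162226 0.11      ]
[297. 244.] [251. 306.] (array([ 0.44613985,  0.05950439, -0.05026705]), np.float64(0.10163156460634006))
[297. 244.] [289. 258.] (array([ 0.43013291,  0.00560824, -0.00115514]), np.float64(0.005500769226818021))
[297. 244.] [369. 374.] (array([ 0.2825178 ,  0.13336275, -0.18531028]), np.float64(0.06409598586531914))
[298. 171.] [251. 306.] (array([0.41122607, 0.13015924, 0.09075292]), np.float64(0.13598412537817783))
[298. 171.] [289. 258.] (array([0.39947888, 0.0830924 , 0.11981802]), np.float64(0.05796118179157249))
[298. 171.] [369. 374.] (array([ 0.27870524,  0.19633353, -0.00185578]), np.float64(0.01512528451620741))
[358. 180.] [251. 306.] (array([0.46383389, 0.16861937, 0.08732265]), np.float64(0.00688399270163925))
[358. 180.] [289. 258.] (array([0.45177276, 0.12275004, 0.12595059]), np.float64(0.06318565843733044))
[358. 180.] [369. 374.] (array([0.35136165, 0.23679171, 0.02351005]), np.float64(0.12566563867708191))
```

View pics/crop1.png

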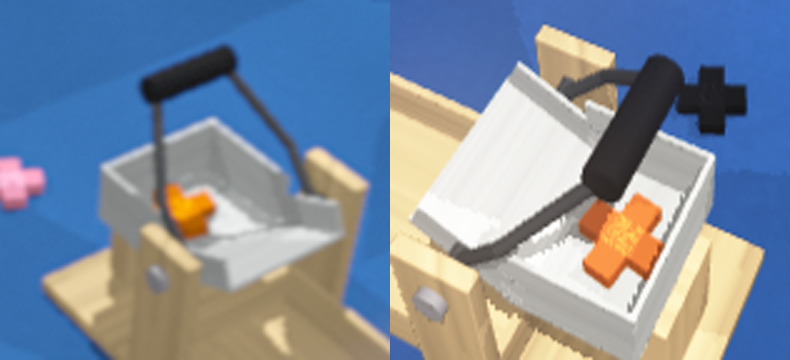

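Crop: the orange plus lies in the far skip (scene (361,180), side (252,305)), confirmed. Next I fit the pivot x, y and yaw from the bar ends and pivot.

Run:
```python
from h import *
from scipy.optimize import least_squares
cs=manip.camera("scene"); cd=manip.camera("side")
def mod(p,q=0,y=(-.035,.035)):
    x,yy,w=p; e=np.array([np.cos(w),np.sin(w),0]); f=np.array([-np.sin(w),np.cos(w),0]); P=np.array([x,yy,.11])
    b=P+.115*np.sin(q-.75)*e+np.array([0,0,.115*np.cos(q-.75)])
    return P,b+f*y[0],b+f*y[1],e,f
obs=[(cs,[384,190],[350.3,140.3],[376,130]),(cd,[212,282],[269.6,247.1],[244,284.3])]
def res(p):
    P,a,b,_,_=mod(p); r=[]
    for c,u,v,w in obs: r+=[proj(c,P)[0]-u,proj(c,a)[0]-v,proj(c,b)[0]-w]
    return np.ravel(r)
s=least_squares(res,[.53,.149,0],loss="soft_l1"); print(s.x,np.degrees(s.x[2])); print(res(s.x).reshape(2,3,2).round(1))
P,a,b,e,f=mod(s.x); print("bar",((a+b)/2).round(4),e.round(3),f.round(3))
# overlay check: tray inside corners at rim z .038, bar
im=[]
for c in (cs,cd):
    k=c["frame"][:,:,::-1].copy()
    pts=[P+e*x+f*y+[0,0,z-.11] for x,y,z in [(-.014,-.06,.038),(.179,-.06,.038),(.179,.06,.038),(-.014,.06,.038)]]
    cv2.polylines(k,[np.round(proj(c,np.array(pts))).astype(int)],True,(0,0,255),1)
    cv2.polylines(k,[np.round(proj(c,np.array([a,b]))).astype(int)],False,(0,255,0),1); im.append(k)
cv2.imwrite("pics/ov.png",np.hstack([cv2.resize(im[0][100:310,290:490],(400,420)),cv2.resize(im[1][210:410,90:290],(400,420))]))
```

```text
[ 0.52921275  0.15445315 -0.28582516] -16.37657508884873
[[[-0.6 -1.4]
  [-1.4  0.6]
  [ 0.3 -0.2]]

 [[-2.3 -0.3]
  [ 0.8 -2. ]
  [-0.5  2.9]]]
bar [0.454  0.1766 0.1941] [ 0.959 -0.282  0.   ] [0.282 0.959 0.   ]
```

View pics/ov.png

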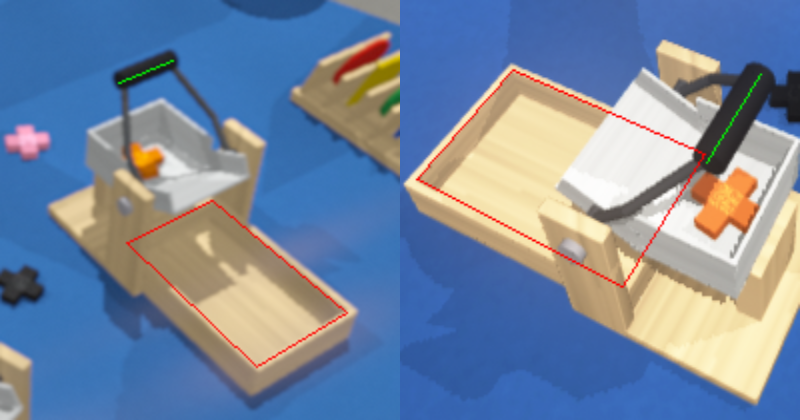

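Emit:
jog_arm([
  [0, 0, 35],
  [10, 10, 70],
  [30, 30, 100],
  [50, 60, 100],
  [68, 95, 100],
  [85, 130, 100],
  [102, 165, 100],
  [120, 200, 100],
  [135, 235, 100],
  [150, 270, 100],
  [162, 305, 100],
  [172, 340, 100],
], turn=[4, 8, 12, 16, 20, 24, 28, 32, 36, 40, 44, 46.8], grip=45)

```text
clock: 2.2
position: [0.4538, -0.2162, 0.3315]
ee_rot: [0.8, 0.6, 0.0, 0.0]
ft_force: [1.4, 0.3, -0.1]
grip_width: 0.527
```

Emit:
jog_arm([
  [0, 35, 0],
  [0, 72, 0],
  [0, 109, 0],
  [0, 146, 0],
  [0, 183, 0],
  [0, 220, 0],
  [0, 257, 0],
  [0, 294, 0],
  [0, 331, 0],
  [0, 365, 0],
  [0, 390, -10],
  [0, 391, -20],
], turn=[0, 0, 0, 0, 0, 0, 0, 0, 0, 0, 0, 0])

```text
clock: 3.2
position: [0.4527, 0.1806, 0.3119]
ee_rot: [0.798, 0.603, 0.001, -0.0]
ft_force: [-0.1, 0.1, -0.1]
grip_width: 0.528
```

Run:
```python
from h import *
c=manip.camera("wrist"); o=manip.get_obs(); print(o["position"],o["ee_rot"],o["clock"])
k=c["frame"][:,:,::-1].copy()
P=np.array([.5292,.1537,.11]);w=-.2858;e=np.array([np.cos(w),np.sin(w),0]);f=np.array([-e[1],e[0],0])
b=P-.0784*e+[0,0,.0841]; t=o["position"].copy()
ln=[[b-.035*f,b+.035*f],[b-.035*f-.011*e,b+.035*f-.011*e],[b-.035*f+.011*e,b+.035*f+.011*e]]
for l in ln: cv2.polylines(k,[np.round(proj(c,np.array(l))).astype(int)],False,(0,255,0),1)
for h in (0,.02): cv2.circle(k,tuple(int(v) for v in proj(c,t+[0,0,h])[0]),3,(0,0,255),1)
cv2.imwrite("pics/w1.png",k)
```

```text
[0.4525016  0.17762866 0.30949036] [ 7.98169073e-01  6.02433160e-01 -4.57555313e-04 -4.57743607e-04] 3.25
```

View pics/w1.png

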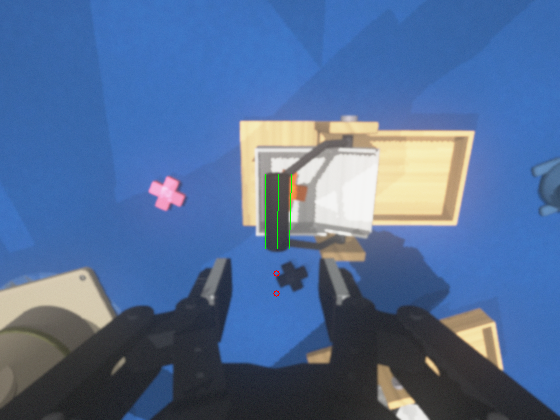

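The overlaid bar model sits on the bar (277,210), and the jaws line up with the skip's tipping direction. I'll descend to straddle the bar.

Emit:
jog_arm([
  [1, -2, -20],
  [2, -2, -45],
  [2, -2, -70],
  [2, -2, -90],
  [2, -2, -105],
  [2, -2, -118],
  [2, -2, -128],
  [2, -2, -134],
  [2, -2, -137],
  [2, -2, -138],
], turn=[0, 0, 0, 0, 0, 0, 0, 0, 0, 0])

```text
clock: 4.08
position: [0.4547, 0.1753, 0.1715]
ee_rot: [0.798, 0.602, -0.0, -0.0]
ft_force: [0.1, -0.1, 0.2]
grip_width: 0.528
```

Emit:
jog_arm([
  [5, -1.5, 5],
  [11, -3, 9],
  [16, -5, 13],
  [22, -6.5, 17],
  [28, -8, 20],
  [35, -10, 23],
  [41, -12, 25],
  [48, -14, 27],
  [55, -16, 29],
  [61, -18, 30],
  [68, -20, 31],
  [75, -22, 31],
], turn=[0, 0, 0, 0, 0, 0, 0, 0, 0, 0, 0, 0], grip=34)

```text
clock: 5.08
position: [0.5305, 0.153, 0.2025]
ee_rot: [0.798, 0.602, -0.0, -0.0]
ft_force: [-1.0, 0.4, 0.4]
grip_width: 0.395
```

Emit:
jog_arm([
  [7, -2, 0],
  [14, -4, -1],
  [20, -6, -2],
  [27, -8, -3.5],
  [34, -10, -5.5],
  [40, -12, -8],
  [47, -14, -11],
  [53, -15.5, -14],
  [59, -17, -18],
  [65, -19, -22],
  [70, -20.5, -26],
  [75, -22, -30],
], turn=[0, 0, 0, 0, 0, 0, 0, 0, 0, 0, 0, 0])

```text
clock: 6.08
position: [0.606, 0.1308, 0.172]
ee_rot: [0.798, 0.602, -0.001, -0.0]
ft_force: [-0.7, 1.1, -0.7]
grip_width: 0.398
```

Emit:
jog_arm([
  [2, -0.5, 0],
  [3, -1, 0],
  [3, -1, 0],
  [3, -1, 0],
  [3, -1, 0],
  [3, -1, 0],
  [3, -1, 0],
  [3, -1, 0],
  [3, -1, 0],
  [3, -1, 0],
  [3, -1, 0],
  [3, -1, 0],
], turn=[0, 0, 0, 0, 0, 0, 0, 0, 0, 0, 0, 0], grip=50)

```text
clock: 7.08
position: [0.609, 0.1298, 0.172]
ee_rot: [0.798, 0.602, -0.001, -0.0]
ft_force: [-0.2, -0.5, 0.2]
grip_width: 0.586
```

Run:
```python
from h import *
cs=manip.camera("scene"); cd=manip.camera("side"); print(manip.get_obs()["clock"],manip.get_obs()["ft_force"])
for c in (cs,cd): print([(np.round(d["at"]),round(d["confidence"],2)) for d in manip.pinpoint(c,"cross_center")][:4])
cv2.imwrite("pics/t1.png",np.hstack([cv2.resize(cs["frame"][100:310,290:490,::-1],(400,420)),cv2.resize(cd["frame"][210:410,90:290,::-1],(400,420))]))
```

```text
7.1833 [-0.40726786  0.13700644  0.50855957]
[(array([400., 237.]), 0.77), (array([295., 243.]), 0.63), (array([299., 172.]), 0.54)]
[(array([289., 258.]), 0.78), (array([368., 372.]), 0.57), (array([176., 292.]), 0.55)]
```

View pics/t1.png

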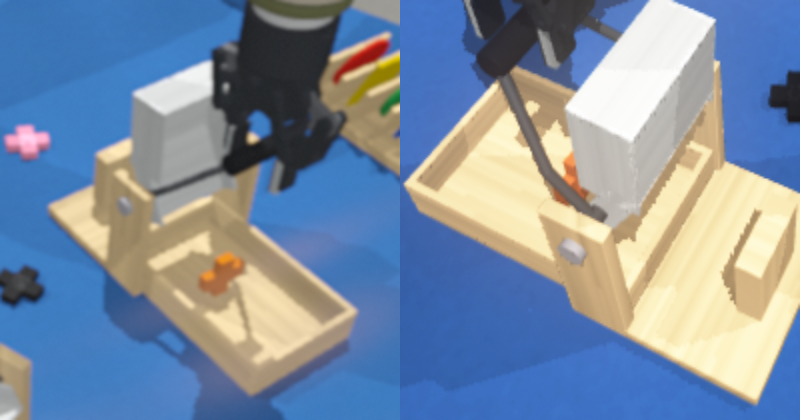

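Run:
```python
from h import *
cs=manip.camera("scene"); cd=manip.camera("side"); print(manip.get_obs()["clock"])
P=np.array([.5292,.1537]);w=-.2858;e=np.array([np.cos(w),np.sin(w)]);f=np.array([-e[1],e[0]])
for c in (cs,cd):
  for d in manip.pinpoint(c,"cross_center")[:4]:
    for z in (.011,.03):
      q=atz(c,d["at"],z); v=q[:2]-P; print(np.round(d["at"]),z,q.round(3),"local",(v@e).round(3),(v@f).round(3))
k=cs["frame"][200:270,370:440,::-1]; cv2.imwrite("pics/t2.png",cv2.resize(k,(420,420),interpolation=cv2.INTER_CUBIC))
```

```text
7.3833
[294. 242.] 0.011 [ 0.428 -0.005  0.011] local -0.052 -0.18
[294. 242.] 0.03 [ 0.44  -0.018  0.03 ] local -0.037 -0.19
[399. 239.] 0.011 [0.589 0.144 0.011] local 0.06 0.007
[399. 239.] 0.03 [0.597 0.126 0.03 ] local 0.072 -0.007
[299. 170.] 0.011 [0.281 0.186 0.011] local -0.247 -0.039
[299. 170.] 0.03 [0.296 0.167 0.03 ] local -0.227 -0.053
[368. 371.] 0.011 [0.29  0.202 0.011] local -0.243 -0.021
[368. 371.] 0.03 [0.293 0.21  0.03 ] local -0.242 -0.012
[289. 256.] 0.011 [0.432 0.012 0.011] local -0.053 -0.163
[289. 256.] 0.03 [0.431 0.027 0.03 ] local -0.059 -0.149
[176. 291.] 0.011 [0.609 0.117 0.011] local 0.087 -0.012
[176. 291.] 0.03 [0.602 0.129 0.03 ] local 0.077 -0.003
```

View pics/t2.png

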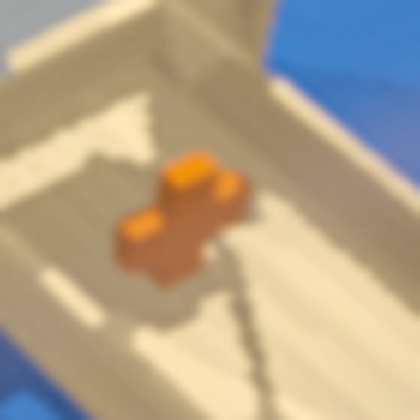

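Emit:
jog_arm([
  [0, 0, 0],
  [0, 0, 0],
  [0, 0, 0],
  [0, 0, 0],
  [0, 0, 0],
  [0, 0, 0],
  [0, 0, 0],
  [0, 0, 0],
  [0, 0, 0],
  [0, 0, 0],
  [0, 0, 0],
  [0, 0, 0],
], turn=[0, 0, 0, 0, 0, 0, 0, 0, 0, 0, 0, 0])

```text
clock: 8.48
position: [0.609, 0.1298, 0.172]
ee_rot: [0.798, 0.602, -0.0, -0.0]
ft_force: [-0.5, 0.2, -0.1]
grip_width: 0.584
```

Run:
```python
from h import *
cs=manip.camera("scene"); cd=manip.camera("side"); cw=manip.camera("wrist")
P=np.array([.5292,.1537,.11]);w=-.2858;e=np.array([np.cos(w),np.sin(w),0]);f=np.array([-e[1],e[0],0])
im=[]
for c in (cs,cd,cw):
  k=c["frame"][:,:,::-1].copy()
  for q,col in ((1.5,(0,255,0)),(1.4,(0,0,255))):
    b=P+.115*np.sin(q-.75)*e+[0,0,.115*np.cos(q-.75)]
    cv2.polylines(k,[np.round(proj(c,np.array([b-.035*f,b+.035*f]))).astype(int)],False,col,1)
  im.append(k); 
  print([(np.round(d["at"]),round(d["confidence"],2)) for d in manip.pinpoint(c,"cross_center")][:4])
cv2.imwrite("pics/t3.png",np.hstack([cv2.resize(im[0][140:270,360:470],(330,390)),cv2.resize(im[1][200:330,90:220],(390,390))]))
cv2.imwrite("pics/w3.png",im[2])
```

```text
[(array([298., 171.]), 0.67), (array([295., 246.]), 0.61), (array([400., 237.]), 0.53)]
[(array([367., 373.]), 0.73), (array([289., 257.]), 0.68), (array([178., 291.]), 0.63)]
[(array([259., 203.]), 0.81)]
```

View pics/t3.png

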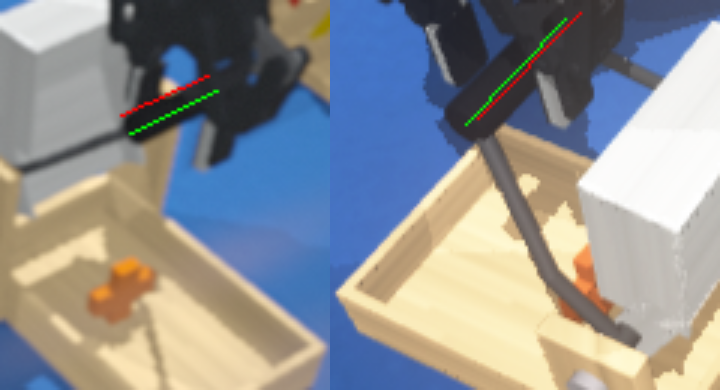

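View pics/w3.png

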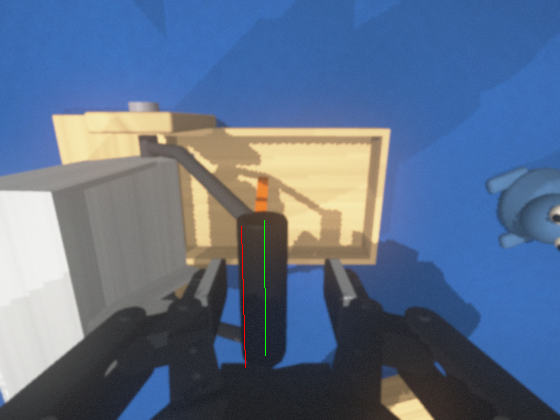

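The bar coincides with the q=1.5 line, and the cross is in its own tray, standing on edge near local x 74 mm. The skip is free in the open jaws. I'll ease it back slowly.

Emit:
jog_arm([
  [-5, 1.5, 0],
  [-10, 3, 1],
  [-14.5, 4, 4],
  [-19, 5.5, 8],
  [-24, 7, 11.5],
  [-29, 8.5, 14.5],
  [-33.5, 10, 17.5],
  [-38, 11, 20],
  [-43, 12.5, 22],
  [-48, 14, 24],
  [-53, 15.5, 26],
  [-57.5, 17, 27],
], turn=[0, 0, 0, 0, 0, 0, 0, 0, 0, 0, 0, 0], grip=34)

```text
clock: 9.78
position: [0.5508, 0.147, 0.1992]
ee_rot: [0.798, 0.602, -0.001, -0.0]
ft_force: [1.2, -0.2, -0.1]
grip_width: 0.396
```

Emit:
jog_arm([
  [-5, 1.5, 1],
  [-9.5, 3, 2],
  [-14.5, 4, 3],
  [-19, 5.5, 3.5],
  [-24, 7, 3.5],
  [-29, 8.5, 3.5],
  [-33.5, 10, 2.5],
  [-38, 11, 1.5],
  [-43, 12.5, 0],
  [-48, 14, -1],
  [-53, 15.5, -3],
  [-57.5, 17, -4.5],
], turn=[0, 0, 0, 0, 0, 0, 0, 0, 0, 0, 0, 0])

```text
clock: 10.78
position: [0.4926, 0.1642, 0.1944]
ee_rot: [0.798, 0.602, -0.001, -0.0]
ft_force: [-0.1, -0.6, -0.7]
grip_width: 0.399
```

Emit:
jog_arm([
  [-4, 1, -2],
  [-8, 2, -4],
  [-11.5, 3.5, -6],
  [-15.5, 4.5, -8.5],
  [-19, 5.5, -11],
  [-23, 7, -14],
  [-27, 8, -17],
  [-30.5, 9, -20],
  [-33.5, 10, -22],
  [-36.5, 11, -22.5],
  [-39, 11.5, -22.5],
  [-41, 12, -22.5],
], turn=[0, 0, 0, 0, 0, 0, 0, 0, 0, 0, 0, 0])

```text
clock: 11.78
position: [0.4516, 0.1763, 0.1721]
ee_rot: [0.798, 0.602, -0.001, -0.0]
ft_force: [-1.0, 0.3, 1.4]
grip_width: 0.401
```

Emit:
jog_arm([
  [0, 0, 0],
  [0, 0, 0],
  [0, 0, 0],
  [0, 0, 0],
  [0, 0, 0],
  [2, 0, 0],
  [2, 0, 0],
], turn=[0, 0, 0, 0, 0, 0, 0], grip=50)

```text
clock: 12.37
position: [0.4539, 0.1762, 0.1721]
ee_rot: [0.798, 0.602, -0.0, -0.0]
ft_force: [-0.5, -0.1, 0.3]
grip_width: 0.585
```

Emit:
jog_arm([
  [0, 0, 5],
  [0, 0, 12],
  [0, 0, 22],
  [0, 0, 35],
  [0, 0, 50],
  [0, 0, 70],
  [0, 0, 90],
  [0, 0, 110],
  [0, 0, 130],
  [0, 0, 140],
  [-20, 0, 150],
  [-30, 0, 150],
], turn=[0, 0, 0, 0, 0, 0, 0, 0, 0, 0, 0, 0])

```text
clock: 13.37
position: [0.4234, 0.1771, 0.3241]
ee_rot: [0.798, 0.603, 0.001, -0.0]
ft_force: [-0.2, 0.3, -0.2]
grip_width: 0.583
```

Run:
```python
from h import *
cs=manip.camera("scene"); cd=manip.camera("side"); o=manip.get_obs(); print(o["clock"],o["position"],o["ft_force"],o["joint_velocities"].round(3))
P=np.array([.5292,.1537,.11]);w=-.2858;e=np.array([np.cos(w),np.sin(w),0]);f=np.array([-e[1],e[0],0])
im=[]
for c in (cs,cd):
  k=c["frame"][:,:,::-1].copy()
  for q,col in ((0,(0,255,0)),(.1,(0,0,255))):
    b=P+.115*np.sin(q-.75)*e+[0,0,.115*np.cos(q-.75)]
    cv2.polylines(k,[np.round(proj(c,np.array([b-.035*f,b+.035*f]))).astype(int)],False,col,1)
  im.append(k)
  for d in manip.pinpoint(c,"cross_center")[:4]:
    q=atz(c,d["at"],.011)-P; print(np.round(d["at"]),(q@e).round(3),(q@f).round(3))
cv2.imwrite("pics/end.png",np.hstack([im[0][100:420,180:480],cv2.resize(im[1][60:420,80:330],(250,360))[:320]]))
```

```text
13.4667 [0.42310704 0.17668198 0.32296467] [0.22468499 0.45620998 0.02543289] [-0.003  0.046  0.012 -0.011  0.04  -0.015 -0.016]
[400. 236.] 0.055 0.014
[297. 243.] -0.047 -0.176
[299. 168.] -0.254 -0.035
[366. 373.] -0.241 -0.017
[288. 258.] -0.053 -0.159
[210. 281.] 0.047 -0.054
[178. 292.] 0.083 -0.012
```

View pics/end.png

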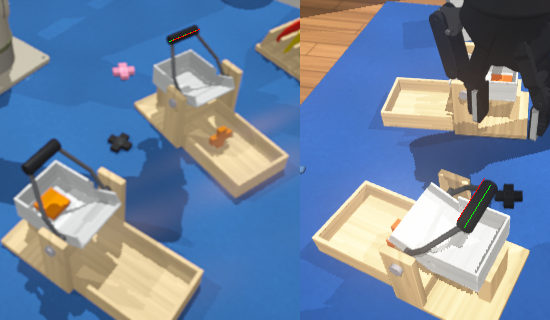

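The skip is upright with its bar on the q=0 line. The cross is in the tray at about (220,135) in this image, the other skip is upright with its square, and the arm is clear. I'll let everything settle for a moment, then hand in.

Emit:
jog_arm([
  [0, 0, 0],
  [0, 0, 0],
  [0, 0, 0],
  [0, 0, 0],
  [0, 0, 0],
  [0, 0, 0],
], turn=[0, 0, 0, 0, 0, 0])

```text
clock: 14.07
position: [0.4242, 0.1759, 0.3221]
ee_rot: [0.798, 0.602, -0.0, -0.0]
ft_force: [0.1, 0.1, 0.3]
grip_width: 0.581
```

```bash
python3 -c "
from workcell import manip
print(manip.hand_in())"
```

```text
the job is handed in; nothing more can be done
None
```

The skip with the orange cross was tipped fully, its cross dropped into its own tray, and the skip was then eased back upright and let go. I handed the job in at about 14 s of the 48 s. I moved the skip by closing the open jaws loosely around its bar and following the bar's arc both ways. The forces read after each move stayed below about 2 N.

- **Tipped:** before the return, the bar lay on the line predicted for 1.5 rad in the scene, side and wrist cameras.
- **Upright:** at the end, the bar lay on the line for 0 rad in both fixed views.
- **Other skip:** it stayed upright with its square plate in it.
- **Robot:** the gripper was about 0.1 m above the bar, touching nothing.

**Cross on edge:** the cross is standing on its edge in the tray, not lying flat. Because of that, the two cameras' single-view positions for it differed by about 3 cm when I assumed it lay flat. They agree within about 1 cm at a centre height of about 30 mm, and either way it is well inside the tray.

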